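# Tighten a bottle cap by three ratchet clicks and hold it

## Robot

A 6-joint arm with a two-finger parallel gripper is mounted at the origin on the work surface. World frame = base frame: x ahead of the robot, y to its left, z up, the work surface at z = 0. Lengths are in m, angles in rad, forces in N, time in s.
With the tool pointing down it reaches from about 0.375 to 0.925 m from the base axis. Payload 5.7 kg.
Tool frame: the origin (TCP) lies on the centre line of the jaws, within the pads' length; the fingertips stand 14 mm ahead of it and the grasp point (between the pads) lies 5 mm behind it (env.tip_extent is the z of the fingertips in the tool frame, in m); z points along the fingers, y is the line along which they close (so a half turn about z gives the same grasp; the last joint's range is limited). The gripper opens to 88 mm and grips with 3 to 60 N. Pads are 20 mm wide; open, the fingers measure 115 mm over their backs; the gripper's body (75 mm by 178 mm) begins 61 mm behind the grasp point.
Start: joints at [-1.393, 0.359, 1.51, -0, 1.272, -0.115], TCP at [0.173, -0.574, 0.237] pointing down, gripper open.
Joint ranges: [-2.97, 2.97], [-1.01, 2.36], [0.21, 2.38], [-0.96, 4.11], [0.2, 2.71], [-2.98, 2.98]. Speed limits (rad/s): [2.39, 2.39, 3.14, 3.14, 3.14, 3.14].

## Interface

Orientations are given as a unit quaternion [x, y, z, w].
In Python, from bench import env, jaws, capture gives the robot as it stands (env), with the cameras as plain functions and the gripper (jaws). Calls block until the motion is done:
- env.move_ptp(position, orientation): joint-space move of the TCP to a pose.
- env.servo_line(position, orientation=None, rate=0.15, contact_N=None): straight line of the TCP; orientation=None keeps the orientation; rate is the mean speed in m/s. With contact_N (N) it stops when the force on the tool has changed by that much, and returns True; else False.
- env.goto_joints(angles): joint-space move.
- jaws.move_gripper(opening): finger opening in m; the grip force is fixed at half the most; returns when the fingers have stopped.
- env.sleep(seconds).
- env.inverse_kinematics(position, orientation): joint angles nearest the present ones, or None.
- env.observe(): the state.
- capture(name): name is "scene" or "top"; returns a dict with "image" (384x512x3 uint8, blue, green, red), "range_z" (384x512 float32, m along the optical axis (not along the pixel's ray), 0 where there is no reading), "intrinsics" (3x3 intrinsics, pixels), "R" (3x3) and "t" (3): a world point X has camera coordinates R X + t. Camera axes: x right, y down, z forward; pixel columns grow to the right and rows downward; lengths in m; the calibration is good to about 2 mm. A picture is of the moment at which its call begins.
A pose or a line that the arm cannot do raises env.PlanningError and nothing moves.
- env.close_job(): hands the job in; it is judged then, once.
The state is a dict: "clock": time; "joint_pos": joint angles; "qvel": joint speeds; "joint_torque": joint torques, N m; "position": TCP position; "orientation": TCP orientation; "force": force on the tool from outside, world axes, zero at the start; "torque": the same for the moment, N m; "finger_gap": finger opening in m; "grip_force": force on a finger pad.
Only numpy, scipy, OpenCV 4.12 (cv2) and the standard library are available. Lean on these libraries where they do the work, as an engineer would, in place of code of your own. Each camera call takes 0.05 s, during which the arm holds its last target. There are 200 camera calls.

## Task

The amber bottle in the bench capper has its orange cap only part screwed on. Take the upright handle of the capper's ratchet lever and swing it clockwise, seen from above: the cap runs down easily until you feel it come home on the bottle, and from there the ratchet slips; go on for exactly three clicks, never a fourth, and finish still holding the handle at the third click so that the liner stays pressed. Leave the two other bottles and the tray of caps as they stand.

Things in the scene. Friction and masses are not known exactly. Their poses are not given: they have to be found in the camera images.
- capper: Bench capper, fixed: blue cast base 250 x 150 x 18 mm, amber bottle clamped upright in aluminium V jaws, steel column 105 mm behind it with a blue arm that carries the spindle over the bottle. Origin on the table below the spindle axis; x towards the column, z up. Black clamp knob at +y, out to 128 mm, 60 mm high. Only the lever's grip stands higher than 195 mm.
- pivot (a point): Point on the vertical spindle axis, 174 mm above the table, at the height of the lever's flat steel bar. Cap, chuck, ratchet wheel and lever turn about this axis; the bar reaches 140 mm out. Swung back (anticlockwise) the ratchet does not slip and the cap is unscrewed.
- grip: Upright black handle at the lever's end: round sleeve 24 mm across, 58 mm tall, red band at its foot, spins freely on its pin. Origin at its middle, 210 mm above the table, 130 mm from the spindle axis. Swing it clockwise seen from above, from the capper's -y side across its front (-x) towards +y, 1.4 to 2.0 rad in all. With the cap running down it resists with about 1 N along the path.
- cap (a joint): Turn of the orange cap (30 mm across, with the steel chuck and toothed wheel above it) on its thread, rad: 0 when home on the bottle, a hard stop; negative while still unscrewed; grows clockwise seen from above. Starts 0.35 to 0.95 short of home, friction 0.15 N m.
- lever (a joint): Slip of the ratchet: lever against cap and wheel, rad, 0 at the start, grows clockwise; near 0 until the cap is home. Then the push at the handle climbs smoothly on each tooth from about 1 to 10 N and falls abruptly to about 0: a click. The n-th is at n x 0.349 (45 mm of handle path each): the push falls at most 0.05 before, the pawl lies behind the tooth at n x 0.349, so 1.05 at the third.
- white_bottle: Loose amber bottle with white cap, 47 mm across, 116 mm tall, a bystander; origin under its middle.
- dropper_bottle: Loose small amber dropper bottle with black cap and rubber bulb, 33 mm across, 110 mm tall, a bystander; origin under its middle.
- cap_tray: Loose blue tray of spare caps, 150 x 110 x 45 mm, a bystander; origin under its middle.

How it is judged:
By the outcome, as a careful person would: the job done as asked, in the order asked, and still so for the second after the job is handed in, while the arm keeps its last pose, push and grip.
It also fails if it takes over 70 s, if anything falls off the work surface, if the arm or the gripper's body presses on something with over 40 N, if the wrist force passes 120 N, or if a joint passes its speed limit or range.

## Working session

There is one attempt and no reset: what is moved stays moved. The work goes in short steps, each a Python script; the robot and the scene stay as the last script left them, time stands still between calls to the robot, and variables do not carry over. Pictures are saved under pics/ and viewed, at most 10 in all, crops included, and the job is handed in when it is done.

```bash
mkdir -p pics; ls
python3 - <<'E'
from bench import env, jaws, capture
import cv2,numpy as np
for n in("scene","top"):
    c=capture(n); cv2.imwrite(f"pics/{n}0.png",c["image"]); np.savez(f"{n}0.npz",**{k:c[k] for k in c})
    print(n,c["intrinsics"].round(1).tolist(),c["R"].round(3).tolist(),c["t"].round(3).tolist())
print(env.observe(),env.tip_extent)
E
```

```text
bench.py
pics
scene [[348.1, 0.0, 255.3], [0.0, 348.1, 190.5], [0.0, 0.0, 1.0]] [[0.552, 0.834, 0.014], [0.539, -0.343, -0.769], [-0.637, 0.432, -0.639]] [-0.357, -0.17, 1.152]
top [[424.8, 0.0, 248.8], [0.0, 424.8, 196.7], [0.0, 0.0, 1.0]] [[-0.014, -1.0, 0.0], [-0.985, 0.014, -0.17], [0.17, -0.003, -0.985]] [0.047, 0.577, 0.992]
{'clock': 0.1, 'joint_pos': array([-1.39311870e+00,  3.59431128e-01,  1.51128711e+00, -2.32269280e-05,
        1.27251240e+00, -1.15070311e-01]), 'qvel': array([ 1.64234293e-03, -1.60045178e-03, -4.87865459e-04, -8.52037181e-04,
        5.79513708e-05, -4.17404957e-04]), 'joint_torque': array([ 2.63618604e-04, -5.16356170e+01, -2.71408314e+01,  6.76219957e-02,
        2.76962511e-02, -1.98969195e-05]), 'position': array([ 0.17304832, -0.5738922 ,  0.23590885]), 'orientation': array([ 9.89305613e-01,  1.45855180e-01, -3.67256427e-05, -8.18242815e-04]), 'force': array([-1.23971153,  0.8554528 ,  0.87712681]), 'torque': array([0.01098802, 0.0154687 , 0.00882323]), 'grip_force': 0.0, 'finger_gap': 0.08783034599471543} 0.014
```

View pics/scene0.png

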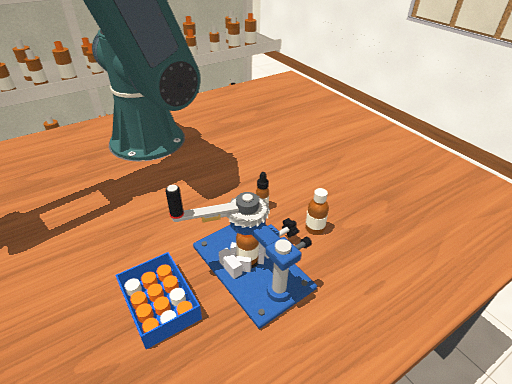

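View pics/top0.png

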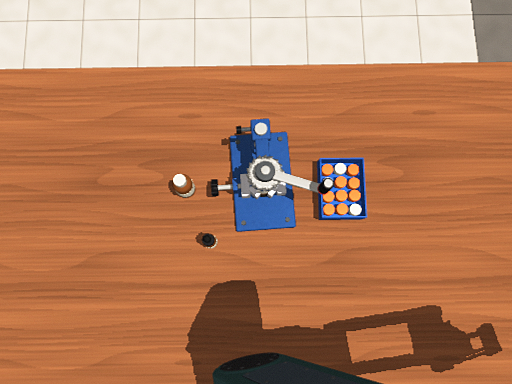

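The scene view shows the grip at (175,201) with its red foot at (177,216), and the hub at (247,203). In the top view the grip is at (327,184), the hub at (265,171), and the tray lies below the grip on the -y side. The bottles are at (182,184) and (208,240).

```bash
cat > meas.py <<'E'
import cv2,numpy as np
def cloud(c):
    K,R,t,z=c["intrinsics"],c["R"],c["t"],c["range_z"]
    v,u=np.indices(z.shape)
    P=np.stack([(u-K[0,2])/K[0,0]*z,(v-K[1,2])/K[1,1]*z,z],-1)
    return (P-t)@R   # R^T (P-t)
def ray(c,px):
    d=np.linalg.inv(c["intrinsics"])@np.array([px[0],px[1],1.]); return -c["R"].T@c["t"],c["R"].T@d
def plane(c,px,z):
    o,d=ray(c,px); return o+d*(z-o[2])/d[2]
def tri(a,pa,b,pb):
    (o1,d1),(o2,d2)=ray(a,pa),ray(b,pb)
    s=np.linalg.lstsq(np.stack([d1,-d2],1),o2-o1,rcond=None)[0]
    p,q=o1+s[0]*d1,o2+s[1]*d2
    return (p+q)/2,np.linalg.norm(p-q)
E
python3 - <<'E'
import numpy as np,cv2
from meas import *
S,T=dict(np.load("scene0.npz")),dict(np.load("top0.npz"))
for n,c,seed in(("S",S,(175,200)),("T",T,(327,184))):
    P=cloud(c); im=c["image"]; ok=c["range_z"]>0
    v,u=np.indices(ok.shape)
    near=(abs(u-seed[0])<25)&(abs(v-seed[1])<30)
    m=ok&near&(P[...,2]>.195)&(P[...,2]<.26); print(n,"grip hi",m.sum(),P[m].min(0).round(3),P[m].max(0).round(3))
    top=ok&near&(P[...,2]>.234)&(P[...,2]<.25); print(" top",top.sum(),P[top].mean(0).round(4),(P[top].min(0)+P[top].max(0))/2,"px",u[top].mean(),v[top].mean())
    hsv=cv2.cvtColor(im,cv2.COLOR_BGR2HSV)
    red=near&((hsv[...,0]<6)|(hsv[...,0]>172))&(hsv[...,1]>150)
    print(" red",red.sum(),P[red].mean(0) if red.any() else"")
    blue=((hsv[...,0]>100)&(hsv[...,0]<125)&(hsv[...,1]>150)).astype(np.uint8)
    for k in cv2.findContours(blue,cv2.RETR_EXTERNAL,cv2.CHAIN_APPROX_NONE)[0]:
        if cv2.contourArea(k)>300: print(" blue",cv2.boundingRect(k))
    b=(blue>0)&ok&(abs(P[...,2]-.018)<.006)&(u>205 if n=="T" else u>192)&(u<310 if n=="T" else u<330)
    r=cv2.minAreaRect(P[b][:,:2].astype(np.float32)); print(" base",r,P[b][:,2].mean())
    # hub stack: heights near axis
    hub=(abs(u-(265 if n=="T" else 247))<32)&(abs(v-(171 if n=="T" else 205))<32)&ok
    for lo,hi in((.150,.165),(.165,.172),(.172,.180),(.18,.188),(.188,.2)):
        q=hub&(P[...,2]>lo)&(P[...,2]<hi)
        if q.sum()>10: print(" hub",lo,q.sum(),(P[q].min(0)/2+P[q].max(0)/2).round(4),np.ptp(P[q],0).round(3))
z=[cv2.resize(S["image"][165:325,150:330],None,fx=3.3,fy=3.3),]
cv2.imwrite("pics/cropS.png",z[0])
cv2.imwrite("pics/cropT.png",cv2.resize(T["image"][110:250,200:380],None,fx=4,fy=4,interpolation=cv2.INTER_CUBIC))
E
```

```text
S grip hi 364 [ 0.563 -0.133  0.195] [ 0.585 -0.109  0.241]
 top 119 [ 0.5753 -0.1218  0.2386] [ 0.57323019 -0.12066965  0.23759557] px 172.43697478991598 189.67226890756302
 red 27 [ 0.59645641 -0.12892622  0.19878107]
 blue (116, 253, 86, 96)
 blue (194, 223, 123, 105)
 base ((0.6388523578643799, -0.0017796605825424194), (0.24571292102336884, 0.26249125599861145), 63.529754638671875) 0.017158270749053087
 hub 0.15 389 [ 0.6151 -0.0077  0.1586] [0.076 0.102 0.013]
 hub 0.165 328 [ 0.6135 -0.0078  0.1685] [0.081 0.099 0.007]
 hub 0.172 258 [ 0.6111 -0.0214  0.1759] [0.047 0.075 0.008]
 hub 0.18 246 [0.6131 0.0018 0.1841] [0.043 0.042 0.008]
 hub 0.188 97 [0.6148 0.0023 0.1915] [0.037 0.039 0.007]
T grip hi 162 [ 0.559 -0.131  0.196] [ 0.581 -0.107  0.246]
 top 110 [ 0.5701 -0.1183  0.2415] [ 0.57013757 -0.11889389  0.24018955] px 327.1636363636364 183.2
 red 32 [ 0.58127382 -0.14721301  0.1085191 ]
 blue (318, 158, 49, 62)
 blue (230, 119, 66, 112)
 base ((0.6251993179321289, 0.005035877227783203), (0.24787308275699615, 0.14786557853221893), 3.433025598526001) 0.01968980694278905
 hub 0.15 75 [ 0.6304 -0.0103  0.1576] [0.12  0.109 0.015]
 hub 0.165 541 [0.6111 0.0037 0.1685] [0.079 0.081 0.007]
 hub 0.172 122 [ 0.5948 -0.0196  0.1761] [0.038 0.089 0.008]
 hub 0.18 165 [ 0.6066 -0.0192  0.184 ] [0.05  0.088 0.008]
 hub 0.188 283 [0.6106 0.0044 0.1936] [0.042 0.041 0.011]
```

View pics/cropT.png

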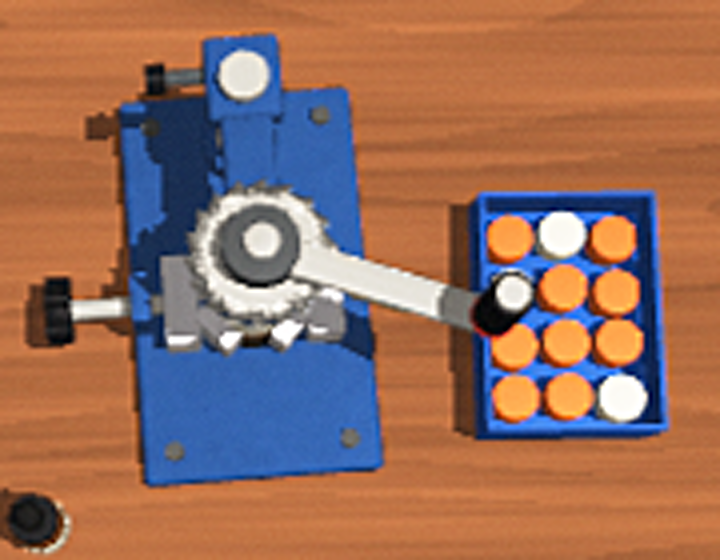

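View pics/cropS.png

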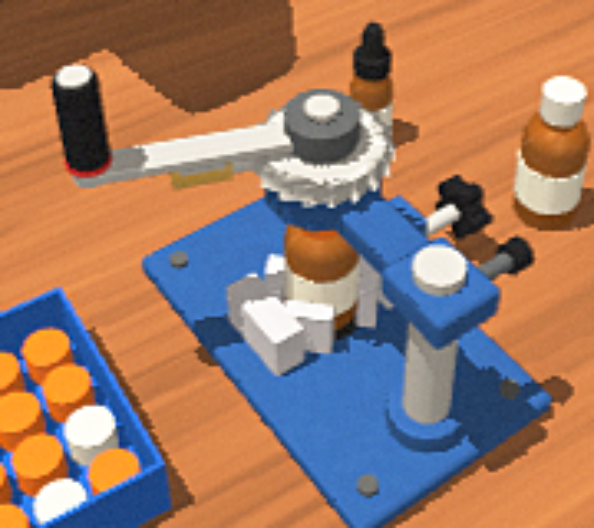

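The top crop shows the hub's white pin at (262,240) and the grip's white top at (514,293). In the scene crop they are at (322,106) and (75,76). The swing path across the front is clear above 195 mm. I'll triangulate these points and check IK along the arc.

```bash
cat > arm.py <<'E'
import numpy as np
from bench import env, jaws, capture
from scipy.spatial.transform import Rotation as Ro
PIV=None
def quat(phi,s):   # tool down, tool y along s*clockwise tangent
    y=s*np.array([np.sin(phi),-np.cos(phi),0]); z=np.array([0,0,-1.]); x=np.cross(y,z)
    return Ro.from_matrix(np.stack([x,y,z],1)).as_quat()
def pos(piv,r,phi,z): return np.array([piv[0]+r*np.cos(phi),piv[1]+r*np.sin(phi),z])
E
python3 - <<'E'
from meas import *; from arm import *
S,T=dict(np.load("scene0.npz")),dict(np.load("top0.npz"))
h=tri(S,(247.6,197.1),T,(265.5,170)); g=tri(S,(172.7,188),T,(328.5,183.25))
print("hub",h,"grip",g,np.linalg.norm((h[0]-g[0])[:2]))
print("hub on plane .198",plane(S,(247.6,197.1),h[0][2]),plane(T,(265.5,170),h[0][2]))
p=np.array([.611,.0035]); d=g[0][:2]-p; print("phi",np.arctan2(d[1],d[0]),np.hypot(*d))
for s in(1,-1):
    for k in(0,.5,1,1.5,2.1):
        phi=-1.885-k; q=env.inverse_kinematics(pos(p,.13,phi,.212),quat(phi,s)); print(s,k,None if q is None else np.round(q,2))
E
```

```text
hub (array([0.61145967, 0.00302414, 0.19047863]), np.float64(0.0013735656239594871)) grip (array([ 0.57091174, -0.12060014,  0.23855171]), np.float64(0.002040361667122096)) 0.1301041759560025
hub on plane .198 [0.6117389  0.00365659 0.19047863] [0.6111175  0.00242628 0.19047863]
phi -1.8832468401920532 0.13041438864465543
1 0 None
1 0.5 [-0.3   0.27  1.71 -0.    1.16 -2.62]
1 1 [-0.2   0.22  1.78 -0.    1.14 -2.03]
1 1.5 [-0.07  0.22  1.78 -0.    1.14 -1.4 ]
1 2.1 [ 0.06  0.29  1.68 -0.    1.17 -0.67]
-1 0 [-0.33  0.36  1.58 -0.    1.21 -0.01]
-1 0.5 [-0.3   0.27  1.71 -0.    1.16  0.52]
-1 1 [-0.2   0.22  1.78 -0.    1.14  1.11]
-1 1.5 [-0.07  0.22  1.78 -0.    1.14  1.74]
-1 2.1 [ 0.06  0.29  1.68 -0.    1.17  2.47]
```

Run:
```python
from arm import *; import cv2
P=np.array([.6114,.003]); phi=-1.888
q=quat(phi,-1); o=env.observe()
env.servo_line(o["position"]+[0,0,.075],rate=.2)
env.move_ptp(pos(P,.13,phi,.31),q)
env.servo_line(pos(P,.13,phi-.008,.212),rate=.08,contact_N=8)
env.sleep(.3); o=env.observe(); print(o["clock"],o["position"],o["force"].round(2),o["torque"].round(2))
jaws.move_gripper(.0); env.sleep(.3)
o=env.observe(); print(o["clock"],o["position"],o["force"].round(2),o["finger_gap"],o["grip_force"])
for n in("scene","top"):
    c=capture(n); np.savez(n+"1.npz",**c)
    if n=="scene": cv2.imwrite("pics/grasp.png",cv2.resize(c["image"][140:320,100:340],None,fx=3,fy=3))
```

```text
4.4583 [ 0.56999415 -0.12023046  0.21226181] [-0.53 -0.11 -0.38] [-0.03 -0.09  0.04]
5.7583 [ 0.56986545 -0.12018233  0.21201379] [ 0.42 -0.    0.24] 0.023764355727692074 29.9999937415123
```

View pics/grasp.png

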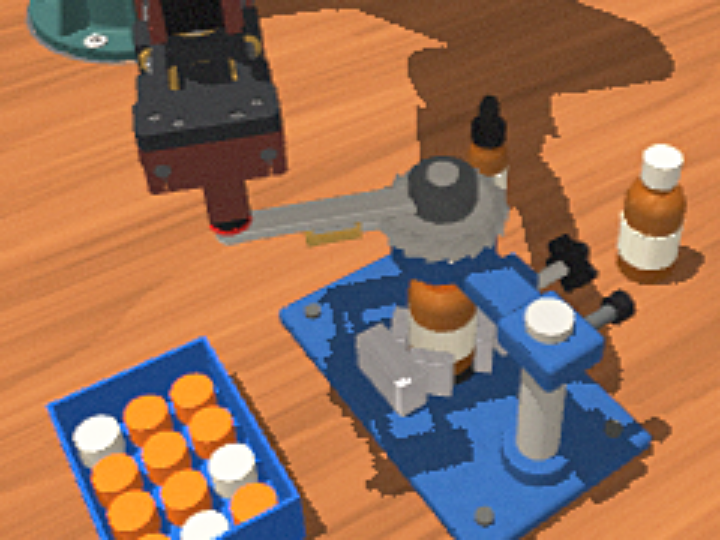

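The handle sits between the fingers: gap 23.8 mm, red band just under the tips. Next is the swing in small steps up to the first click.

```bash
cat > swing.py <<'E'
from arm import *; import json,os
P=np.array([.6114,.003]); STEP=.02
def ft(phi,n=4):
    F=[]
    for _ in range(n): F.append(env.observe()["force"]); env.sleep(.015)
    F=np.mean(F,0); e=np.array([np.cos(phi),np.sin(phi)]); tau=np.array([e[1],-e[0]])
    return -F[:2]@tau, F[:2]@e, F[2]
def act():
    p=env.observe()["position"][:2]-P; a=np.arctan2(p[1],p[0]); return a if a<0 else a-2*np.pi
def step(phi,r,d=STEP):
    phi-=d; env.servo_line(pos(P,r,phi,.212),quat(phi,-1),rate=.04)
    t,rad,z=ft(phi)
    if abs(rad)>3: r+=np.clip(1e-4*(rad-3*np.sign(rad)),-.0005,.0005)
    print(f"{phi:.3f} {act():.3f} ft {t:.1f} fr {rad:.1f} fz {z:.1f} r {r:.4f}")
    return phi,r,t
E
python3 - <<'E'
from swing import *
phi,r,peak=-1.896,.13,0
while phi>-1.888-1.40:
    phi,r,t=step(phi,r); peak=max(peak,t)
    if peak>5.5 and t<peak-4: break
json.dump([phi,r],open("st.json","w")); print(env.observe()["clock"],env.observe()["finger_gap"])
E
```

```text
-1.916 -1.916 ft 0.3 fr 0.6 fz -0.6 r 0.1300
-1.936 -1.936 ft 0.8 fr 0.7 fz -0.6 r 0.1300
-1.956 -1.956 ft 0.8 fr 0.3 fz -0.8 r 0.1300
-1.976 -1.976 ft 0.7 fr 0.3 fz -0.7 r 0.1300
-1.996 -1.996 ft 0.7 fr 0.8 fz -0.7 r 0.1300
-2.016 -2.016 ft 0.8 fr 0.7 fz -0.6 r 0.1300
-2.036 -2.037 ft 0.4 fr 0.9 fz -0.8 r 0.1300
-2.056 -2.056 ft 0.3 fr 0.5 fz -0.5 r 0.1300
-2.076 -2.076 ft 0.6 fr 1.7 fz -0.4 r 0.1300
-2.096 -2.096 ft 1.0 fr 2.0 fz -0.4 r 0.1300
-2.116 -2.116 ft 0.4 fr 1.9 fz -0.5 r 0.1300
-2.136 -2.137 ft 1.0 fr 2.2 fz 0.1 r 0.1300
-2.156 -2.157 ft 0.7 fr 2.2 fz 0.1 r 0.1300
-2.176 -2.176 ft 0.5 fr 2.5 fz -0.5 r 0.1300
-2.196 -2.196 ft 0.5 fr 2.6 fz 0.2 r 0.1300
-2.216 -2.217 ft 0.3 fr 2.9 fz 0.5 r 0.1300
-2.236 -2.237 ft 0.8 fr 3.5 fz 0.1 r 0.1300
-2.256 -2.257 ft 0.7 fr 3.1 fz 0.4 r 0.1301
-2.276 -2.277 ft 0.9 fr 3.1 fz 0.6 r 0.1301
-2.296 -2.297 ft 0.5 fr 3.4 fz 0.8 r 0.1301
-2.316 -2.317 ft 0.8 fr 2.9 fz 0.1 r 0.1301
-2.336 -2.337 ft 0.6 fr 3.0 fz 0.5 r 0.1301
-2.356 -2.357 ft 1.0 fr 3.4 fz 0.3 r 0.1302
-2.376 -2.377 ft 1.1 fr 3.0 fz 1.0 r 0.1302
-2.396 -2.397 ft 0.6 fr 2.8 fz 0
[... 1035 characters left out ...]
6 -2.875 ft 2.0 fr 3.2 fz -0.9 r 0.1304
-2.896 -2.896 ft 2.5 fr 2.5 fz -0.9 r 0.1304
-2.916 -2.916 ft 2.6 fr 2.8 fz -0.6 r 0.1304
-2.936 -2.937 ft 2.4 fr 2.4 fz -1.0 r 0.1304
-2.956 -2.955 ft 3.7 fr 2.6 fz -1.6 r 0.1304
-2.976 -2.977 ft 2.8 fr 2.7 fz -1.0 r 0.1304
-2.996 -2.995 ft 4.2 fr 2.7 fz -1.1 r 0.1304
-3.016 -3.014 ft 5.0 fr 2.7 fz -1.1 r 0.1304
-3.036 -3.032 ft 6.0 fr 2.6 fz -1.4 r 0.1304
-3.056 -3.051 ft 6.7 fr 2.9 fz -1.7 r 0.1304
-3.076 -3.070 ft 7.2 fr 2.7 fz -1.2 r 0.1304
-3.096 -3.089 ft 7.4 fr 2.7 fz -1.7 r 0.1304
-3.116 -3.105 ft 10.9 fr 2.9 fz -1.9 r 0.1304
-3.136 -3.123 ft 10.7 fr 2.9 fz -1.5 r 0.1304
-3.156 -3.163 ft -0.8 fr 1.7 fz -0.7 r 0.1304
25.8083 0.02352701948882455
```

Run:
```python
from swing import *
phi,r=json.load(open("st.json")); peak=0; start=phi
while phi>start-.42:
    fine=start-phi>.27
    phi,r,t=step(phi,r,.012 if fine else .025); peak=max(peak,t)
    if peak>5.5 and t<peak-4: break
json.dump([phi,r],open("st.json","w")); print(env.observe()["clock"],env.observe()["finger_gap"])
```

```text
-3.181 -3.183 ft 0.5 fr 1.8 fz -0.7 r 0.1304
-3.206 -3.207 ft 1.2 fr 2.0 fz -0.4 r 0.1304
-3.231 -3.231 ft 2.1 fr 2.6 fz -0.7 r 0.1304
-3.256 -3.257 ft 1.8 fr 2.9 fz -0.3 r 0.1304
-3.281 -3.280 ft 3.2 fr 2.7 fz -0.2 r 0.1304
-3.306 -3.305 ft 3.1 fr 2.7 fz 0.2 r 0.1304
-3.331 -3.330 ft 3.6 fr 3.0 fz 0.0 r 0.1304
-3.356 -3.353 ft 5.1 fr 3.3 fz 0.1 r 0.1304
-3.381 -3.379 ft 5.0 fr 2.7 fz 0.3 r 0.1304
-3.406 -3.402 ft 5.8 fr 2.7 fz 0.6 r 0.1304
-3.431 -3.425 ft 7.1 fr 2.6 fz 0.7 r 0.1304
-3.443 -3.434 ft 8.6 fr 2.6 fz 1.3 r 0.1304
-3.455 -3.447 ft 8.0 fr 2.0 fz 0.8 r 0.1304
-3.467 -3.456 ft 9.9 fr 1.9 fz 1.5 r 0.1304
-3.479 -3.465 ft 11.2 fr 2.2 fz 2.0 r 0.1304
-3.491 -3.477 ft 10.8 fr 1.7 fz 1.6 r 0.1304
-3.503 -3.487 ft 12.2 fr 1.5 fz 2.1 r 0.1304
-3.515 -3.520 ft 0.7 fr 2.4 fz -0.3 r 0.1304
31.5083 0.024150509767409314
```

Run:
```python
from swing import *
phi,r=json.load(open("st.json")); peak=0; start=phi
while phi>start-.39:
    phi,r,t=step(phi,r,.01 if start-phi>.29 else .025); peak=max(peak,t)
    if peak>5.5 and t<peak-4: print("CLICK 3"); break
json.dump([phi,r],open("st.json","w")); print(env.observe()["clock"],env.observe()["finger_gap"],ft(phi,10))
```

```text
-3.540 -3.543 ft 0.6 fr 2.2 fz -0.3 r 0.1304
-3.565 -3.566 ft 1.7 fr 2.6 fz 0.1 r 0.1304
-3.590 -3.590 ft 2.3 fr 3.3 fz -0.1 r 0.1304
-3.615 -3.616 ft 1.8 fr 2.8 fz 0.4 r 0.1304
-3.640 -3.639 ft 3.2 fr 3.6 fz 0.2 r 0.1305
-3.665 -3.664 ft 3.2 fr 2.7 fz 0.5 r 0.1305
-3.690 -3.690 ft 3.5 fr 2.9 fz 0.6 r 0.1305
-3.715 -3.712 ft 4.7 fr 2.4 fz 1.1 r 0.1305
-3.740 -3.734 ft 6.4 fr 2.7 fz 1.7 r 0.1305
-3.765 -3.756 ft 7.9 fr 1.8 fz 2.8 r 0.1305
-3.790 -3.778 ft 8.8 fr 2.2 fz 2.7 r 0.1305
-3.815 -3.801 ft 10.4 fr 1.8 fz 3.4 r 0.1305
-3.825 -3.809 ft 10.6 fr 1.5 fz 4.3 r 0.1305
-3.835 -3.821 ft 10.5 fr 2.2 fz 3.8 r 0.1305
-3.845 -3.829 ft 10.8 fr 1.7 fz 4.2 r 0.1305
-3.855 -3.836 ft 12.7 fr 1.3 fz 5.0 r 0.1305
-3.865 -3.870 ft 0.7 fr 2.5 fz -1.1 r 0.1305
CLICK 3
36.8917 0.023331737364056082 (np.float64(0.6207997803106874), np.float64(2.6031040911673657), np.float64(-0.9712654836990569))
```

Third click felt: the push fell from 12.7 to 0.7 N at about -3.84. The rises after home and after clicks 1 and 2 put the third seat near -3.887. I'll settle there, take a look, and hand in.

Run:
```python
from swing import *; import cv2
phi,r=json.load(open("st.json"))
phi,r,t=step(phi,r,.018); env.sleep(.5); print(act(),ft(phi,10),env.observe()["finger_gap"],env.observe()["clock"])
c=capture("scene"); cv2.imwrite("pics/end.png",c["image"])
```

```text
-3.883 -3.883 ft 1.9 fr 2.5 fz -0.6 r 0.1305
-3.883328302276667 (np.float64(1.814851510789334), np.float64(2.7999141243641974), np.float64(-0.5240564492970011)) 0.023445317531961874 38.0417
```

View pics/end.png

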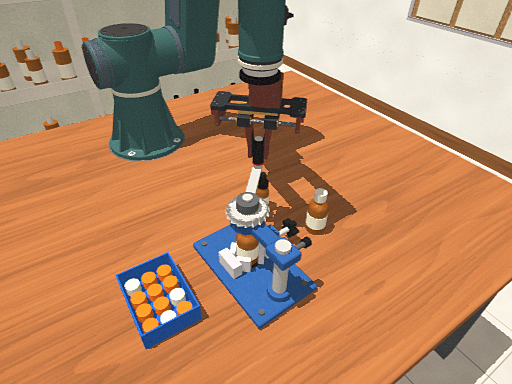

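The handle is still held at (258,150), and the tray and both bottles are where they were. Handing in.

```bash
python3 -c "
from bench import env, jaws, capture
print(env.close_job())"
```

```text
the job is handed in; nothing more can be done
None
```

I ran the cap home, went on for exactly three clicks, and handed the job in at about 38 s with the gripper still holding the handle at the third click; the other bottles and the tray were not touched.

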